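# Move a drained slide rack from its drip hook into its staining dish with the lifter

### The arm

A 6-joint arm with a two-finger parallel gripper is mounted at the origin on a cart in front of the work surface, level with it; the furniture and walls round the work are solid. World frame = base frame: x ahead of the robot, y to its left, z up, the work surface at z = 0. Lengths are in m, angles in rad, forces in N, time in s.
With the tool pointing down it reaches from about 0.25 to 0.85 m from the base axis. Payload 12.5 kg.
Tool frame: the origin (TCP) lies midway between the tips of the shut fingers; the grasp point (between the pads) lies 19 mm behind it (r.hold_point_z is the distance from the TCP to the grasp point, in m); z points along the fingers, y is the line along which they close (so a half turn about z gives the same grasp; the last joint's range is limited). The gripper opens to 93 mm and grips with 3 to 60 N. Pads are 15 mm wide; open, the fingers measure 128 mm over their backs; the gripper's body (75 mm by 188 mm) begins 65 mm behind the grasp point.
Start: joints at [-1.329, 0.351, 1.652, -0, 1.139, -0.085], TCP at [0.177, -0.521, 0.219] pointing down, gripper open.
Joint ranges: [-2.75, 2.75], [-0.79, 2.1], [0.01, 2.65], [-1.57, 4.71], [0.07, 3.14], [-2.87, 2.87]. Speed limits (rad/s): [2.22, 2.22, 2.79, 3.14, 3.14, 3.14].

### API

Orientations are given as a rotation vector (axis times angle).
In Python, from station import readout, get_image, job, r gives the robot as it stands. The module is installed in compiled form; this text tells all that it offers.
- The arm moves only by the shell command python3 -m creep 'ROWS' [OPENING] [FORCE]. ROWS is JSON, a list that holds one entry, the list of rows, each a list of 6 numbers: the shift along the world's x, y, z in mm, then the turn, a rotation vector about the world's x, y, z in degrees. A call has 1 to 12 rows; each row shifts and turns the commanded pose from where the row before left it; what a row does not reach is not made up. A row lasts 1/10 s, in which the tool goes at most 50 mm and 8.59 degrees, less where a joint would pass 70% of its speed; a pose out of reach is approached as far as the arm can. A call with a gripper value outside its range is refused whole. OPENING is the finger opening in mm, from 0 to 93, set as the call begins (- or left out, the last holds). The fingers move at their own pace and stop on an object; FORCE is the grip in N (left out, the last holds). Time passes only in rows, so rows that do not move let the fingers close. It gives the time, the measured TCP pose, the force, the opening and the grip force at its end, in the units of the state.
- readout.read_state(): the state, without advancing time (a new reading comes with each control period).
- get_image(name): name is "scene" or "top" or "wrist"; returns a dict with "color" (384x512x3 uint8, red, green, blue), "fovy" (degrees; the focal length in pixels is half the picture's height over the tangent of half this angle, whatever the lens; pixels are square), "cx", "cy" (the principal point, pixels), "cam_to_world" (4x4, takes a point from camera to world coordinates). Camera axes: x right, y up, looking along -z (the intrinsics and any distortion apply to the point x, -y, -z); pixel columns grow to the right and rows downward; lengths in m; the calibration is good to about 2 mm. A picture is of the moment at which its call begins. There is no depth.
- job.sign_off(): hands the job in; it is judged then, once.
The state is a dict: "t": time; "joint_positions": joint angles; "qd": joint speeds; "effort": joint torques, N m; "ee_pos": TCP position; "eef_rot": TCP orientation; "force": force on the tool from outside, world axes, zero at the start; "wrist_torque": the same for the moment, N m; "width": opening from 0.0 (shut) to 1.0 (fully open); "grip_force": force on a finger pad.
Only numpy, scipy, OpenCV 4.12 (cv2) and the standard library are available. Lean on these libraries where they do the work, as an engineer would, in place of code of your own. Each camera call takes 0.05 s, during which the arm holds its last target. There are 200 camera calls.

### The job

The blue slide rack has finished dripping: take the lifter out of its clear holder, use its two prongs to lift the blue rack up off its draining hook by the wire bail, and lower it gently into the blue staining dish so that it stands flat on the dish's floor. Then unhook the lifter and put it back upright in its holder. The racks are wet with stain, so never touch them with the gripper, and leave the yellow rack hanging and the yellow dish alone.

Things in the scene. Friction and masses are not known exactly. Their poses are not given: they have to be found in the camera images.
- rack_blue: Blue plastic slide basket, 50 x 84 x 34 mm (x, y, z), full of slides, under a steel wire bail. 0.13 kg, loose. Origin: centre of its underside, z up. At the start it hangs by the middle of its bail on one of the stand's two hooks, underside 30 mm above the desk, axes parallel to the stand's; it swings about the bar; a swing dies out in about 1 s.
- rack_blue_bail (a point): Middle of the bail's top bar, on its centre line, 95 mm above the rack's underside. The bail is an arch of 6 mm wire in the plane x = 0 with feet at y = +-40 mm; its top bar is straight and level along y from y = -34 to +34 mm. Between basket and bar is a clear window 58 mm high.
- rack_yellow: The same rack in yellow, hanging on the stand's other hook. It stays there.
- stand: Fixed steel draining stand: a drip pan (x -52..+72 mm, y -125..+125 mm, 14 mm high) and at x = +58 mm a gate of 8 mm rod, 140 mm high with its hook clamps, that carries two wire hooks at y = +70 and -70 mm. Open front: -x. Origin on the desk, under the line of the two hook valleys, midway between them.
- left_hook (a point): Hook at the stand's y = +70 mm: where the bar's centre lies, 125 mm above the desk. A loop of two 5 mm wires (outer width 21 mm) comes forward (-x) from the gate, dips to a V at x = 0 and ends in an upturned tip, front at x = -15 mm, top 8 mm above the bar's centre. The bar comes off by rising 11 to 50 mm (beyond, the basket hits the hook) and going 50 mm towards -x.
- right_hook (a point): The same hook at the stand's y = -70 mm.
- dish_blue: Translucent blue staining dish: open box 76 x 110 mm (x, y) outside, 68 x 102 mm inside, 55 mm high, walls and floor 4 mm (the rim's bead stands out 3 mm more). 0.35 kg, loose. Origin: centre of its underside; y along the long side. The rack's long side (its y) goes along the dish's.
- dish_yellow: The same dish in yellow.
- lifter: Lifter: black square plastic grip (22 x 22 mm, z 72..140 mm) above a grey drip guard (58 x 72 mm in x, y; z 68..72 mm), with a steel fork of two J-shaped 5 mm wire prongs below, open towards +x. 0.12 kg, loose. Origin: on the grip's axis, level with the underside of the prongs; z up along the grip. Starts upright in the holder, prong tips pointing away from the robot.
- lifter_crook (a point): Where the centre of a carried bail bar lies in the fork: on the grip's axis, z = 10 mm, bar along y. Prongs at y = +-22 mm (gap 39, outer width 49 mm), so they pass either side of a stand hook. Each comes down at x = -16 mm, dips to a V at x = 0 and ends in an upturned tip, front at x = +16 mm, top at z = 19 mm: come in below the bar along +x, then lift.
- lifter_grip (a point): The point to grasp, on the grip's axis, z = 112 mm of the lifter (40 mm above the guard, 28 mm below the top). The grip may be held across x or across y.
- holder: Fixed holder: an upright clear acrylic cup, outside 52 x 66 mm (x, y), inside 44 x 58 mm, 78 mm high, on a white foot 86 x 100 mm. The fork hangs inside and the guard rests on the rim: the lifter's origin is then on the holder's axis, 10 mm above the desk, its axes parallel to the holder's. Origin: on the desk, centre.
- holder_rim (a point): Centre of the holder's mouth, 78 mm above the desk.

How it is judged:
By the outcome, as a careful person would: the job done as asked, in the order asked, and still so for the second after the job is handed in, with the robot touching nothing.
It also fails if it takes over 64 s, if anything falls off the work surface, if the arm or the gripper's body presses on something with over 40 N, if the wrist force passes 120 N, or if a joint passes its speed limit or range.

## Working session

There is one attempt and no reset: what is moved stays moved. The work goes in short steps, Python scripts to look and compute and a shell command to move; the robot and the scene stay as the last step left them, time stands still between calls to the robot, and variables do not carry over. Pictures are saved under pics/ and viewed, at most 10 in all, crops included, and the job is handed in when it is done.

```bash
mkdir -p pics
cat > h.py <<'E'
import numpy as np, cv2
from station import readout, get_image, job, r
def f(im): return im["color"].shape[0]/2/np.tan(np.radians(im["fovy"])/2)
def ray(im,u,v):
    F=f(im); d=np.array([(u-im["cx"])/F,-(v-im["cy"])/F,-1.]); T=np.array(im["cam_to_world"])
    return T[:3,3],T[:3,:3]@d
def onz(im,u,v,z):
    o,d=ray(im,u,v); return o+d*(z-o[2])/d[2]
def proj(im,p):
    T=np.array(im["cam_to_world"]); c=T[:3,:3].T@(np.asarray(p)-T[:3,3]); F=f(im)
    return im["cx"]+F*c[0]/-c[2], im["cy"]-F*c[1]/-c[2]
def tri(im1,a,im2,b):
    o,d=ray(im1,*a);p,e=ray(im2,*b)
    s=np.linalg.lstsq(np.c_[d,-e],p-o,rcond=None)[0]
    A,B=o+d*s[0],p+e*s[1]; return (A+B)/2,np.linalg.norm(A-B)
E
python3 - <<'E'
from h import *
import pickle
ims={n:get_image(n) for n in("scene","top","wrist")}
pickle.dump(ims,open("ims0.pkl","wb"))
for n in ims:
    im=ims[n]; print(n,[k for k in im if k!="color"],im["fovy"],im["cx"],im["cy"],np.round(im["cam_to_world"],3).tolist())
    if n!="wrist": cv2.imwrite(f"pics/{n}0.png",cv2.resize(im["color"][...,::-1],(800,600),interpolation=cv2.INTER_CUBIC))
print(readout.read_state())
E
```

```text
scene ['fovy', 'cx', 'cy', 'cam_to_world'] 43.98073046923771 264.2091448962322 193.1089326196141 [[-0.821, 0.391, -0.417, 0.028], [-0.572, -0.556, 0.604, 0.836], [0.005, 0.734, 0.68, 0.885], [0.0, 0.0, 0.0, 1.0]]
top ['fovy', 'cx', 'cy', 'cam_to_world'] 47.58330018194287 248.9569274598786 189.67586715709277 [[-0.005, 0.984, -0.177, 0.357], [-1.0, -0.004, 0.008, 0.136], [0.007, 0.177, 0.984, 1.147], [0.0, 0.0, 0.0, 1.0]]
wrist ['fovy', 'cx', 'cy', 'cam_to_world'] 70.46294277351986 256.7278836211221 193.4788100475493 [[0.321, 0.903, 0.285, 0.257], [-0.947, 0.306, 0.095, -0.494], [-0.001, -0.301, 0.954, 0.384], [0.0, 0.0, 0.0, 1.0]]
{'t': 0.15, 'joint_positions': array([-1.32860057e+00,  3.51116719e-01,  1.65228234e+00,  1.19281379e-05,
        1.13908591e+00, -8.45821969e-02]), 'qd': array([ 0.00107164, -0.00196247, -0.002221  ,  0.00135791,  0.00016905,
        0.00231536]), 'effort': array([ 1.38600040e-03, -4.97460938e+01, -2.85345322e+01,  6.98668370e-02,
        2.46209709e-02, -9.66414200e-05]), 'ee_pos': array([ 0.17651855, -0.52062325,  0.21822077]), 'eef_rot': array([-3.09887469e+00, -5.10868242e-01,  9.33565620e-05]), 'force': array([-0.47667136,  0.33482903, -0.18019366]), 'wrist_torque': array([-0.0182572 , -0.0090176 , -0.02055654]), 'grip_force': 0.0, 'width': 0.9982419392265841}
```

View pics/scene0.png

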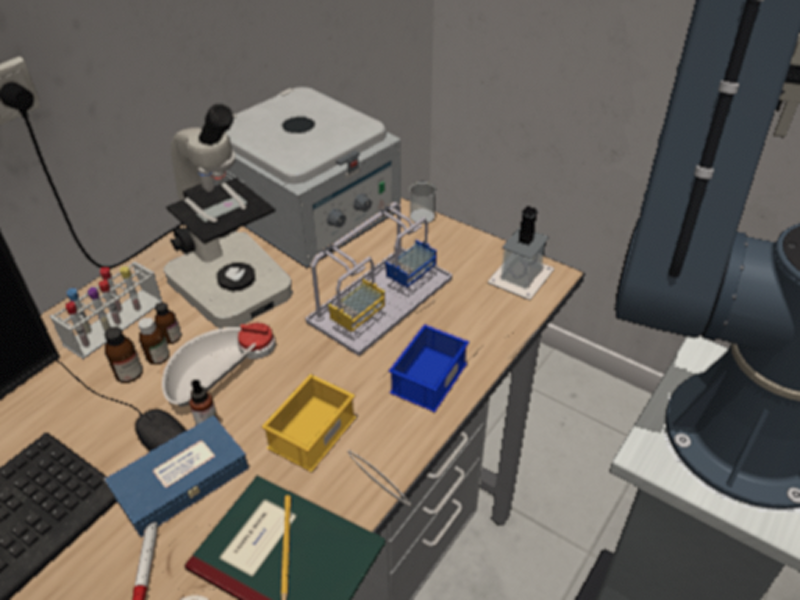

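View pics/top0.png

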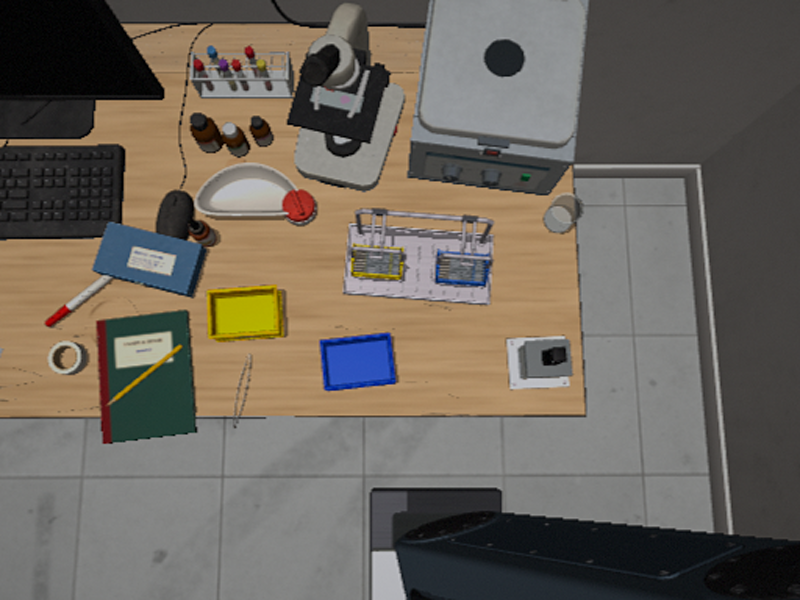

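The scene picture shows the blue rack on the right hook (412,262), the lifter in its holder (525,265) and the blue dish at (430,367). In the top picture they are at (462,268), (547,358) and (358,361). I'll measure these next.

Run:
```python
from h import *
import pickle
ims=pickle.load(open("ims0.pkl","rb")); im=ims["top"]; c=im["color"]
hsv=cv2.cvtColor(c,cv2.COLOR_RGB2HSV)
def rect(m,z,name):
    cs,_=cv2.findContours(m.astype(np.uint8),0,2); k=max(cs,key=cv2.contourArea)
    b=cv2.boxPoints(cv2.minAreaRect(k)); P=np.array([onz(im,u+0.5,v+0.5,z) for u,v in b])
    e=[np.linalg.norm(P[i]-P[i-1]) for i in (1,2)]
    l=P[1]-P[0] if e[0]>e[1] else P[2]-P[1]
    a=np.degrees(np.arctan2(l[1],l[0]))
    print(name,b.round(1).tolist(),"ctr",P.mean(0).round(4),"size",np.round(e,4),"long ang",round(a,1))
H,S,V=[hsv[...,i].astype(int) for i in range(3)]
yy,xx=np.mgrid[:384,:512]
rg=lambda x0,x1,y0,y1:(xx>x0*.64)&(xx<x1*.64)&(yy>y0*.64)&(yy<y1*.64)
rect(rg(300,420,320,400)&(H>105)&(H<130)&(S>150),.055,"dish")
rect(rg(300,420,320,400)&(H>105)&(H<130)&(S>150),.0,"dish@0")
rect(rg(500,580,330,395)&(S<40)&(V>170),.0,"foot")
rect(rg(335,500,200,310)&(S<45)&(V>130),.014,"pan")
for n,(x0,x1,y0,y1) in {"top":(210,380,125,255)}.items():
    cv2.imwrite("pics/topcrop.png",cv2.resize(c[y0:y1,x0:x1,::-1],(784,600),interpolation=cv2.INTER_CUBIC))
s=ims["scene"]["color"][110:200,190:360,::-1]
cv2.imwrite("pics/scenecrop.png",cv2.resize(s,(800,424),interpolation=cv2.INTER_CUBIC))
```

```text
dish [[204.3000030517578, 217.6999969482422], [249.1999969482422, 212.8000030517578], [252.8000030517578, 244.89999389648438], [207.89999389648438, 249.89999389648438]] ctr [0.447  0.1777 0.055 ] size [0.1137 0.0811] long ang -83.8
dish@0 [[204.3000030517578, 217.6999969482422], [249.1999969482422, 212.8000030517578], [252.8000030517578, 244.89999389648438], [207.89999389648438, 249.89999389648438]] ctr [0.4516 0.1798 0.    ] size [0.1194 0.0852] long ang -83.8
foot [[324.6000061035156, 216.1999969482422], [362.6000061035156, 214.60000610351562], [364.0, 246.6999969482422], [326.0, 248.39999389648438]] ctr [ 0.4498 -0.1252  0.    ] size [0.1013 0.0847] long ang -87.7
pan [[218.89999389648438, 186.8000030517578], [222.89999389648438, 135.8000030517578], [316.8999938964844, 143.0], [313.0, 194.10000610351562]] ctr [0.6277 0.0747 0.014 ] size [0.1407 0.2547] long ang -94.7
```

View pics/topcrop.png

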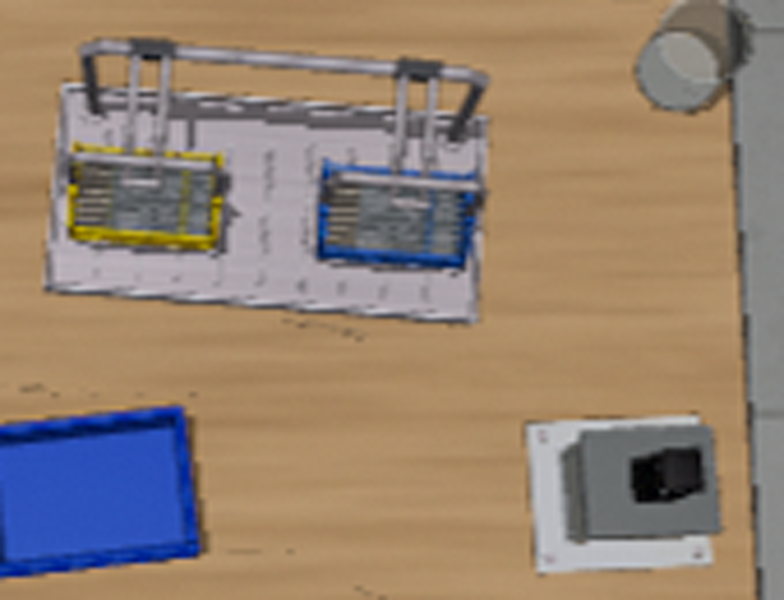

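View pics/scenecrop.png

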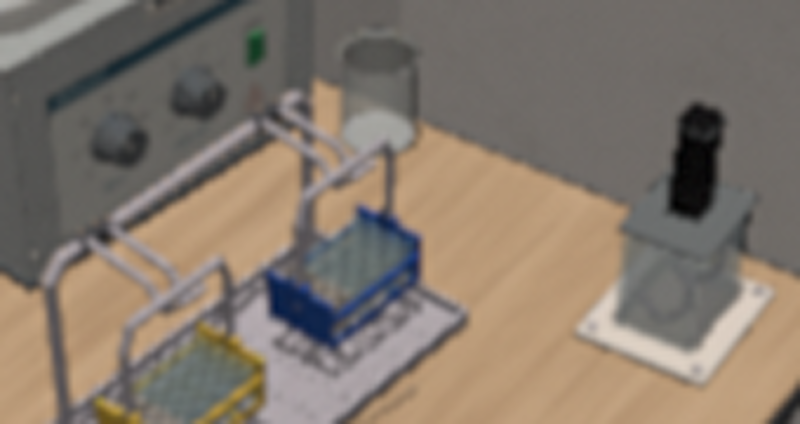

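The crops show the gate and both bails clearly. The blue bail's bar runs from about (330,176) to (478,187) in the top crop, and the lifter guard's corners are (578,428), (712,425), (720,533) and (583,540).

Run:
```python
from h import *
import pickle
ims=pickle.load(open("ims0.pkl","rb")); im=ims["top"]; sc=ims["scene"]
T=lambda u,v:(210+u/784*170,125+v/600*130)
S=lambda u,v:(190+u/800*170,110+v/424*90)
yaw=lambda d:np.degrees(np.arctan2(-d[0],d[1]))
pan=[onz(im,*T(*p),.014) for p in [(45,292),(479,322),(486,118),(62,84)]]
print("pan",np.round(pan,4).tolist()); FL,FR,BR,BL=pan
y=yaw(FL-FR); print("yaw",y,yaw(BL-BR),np.linalg.norm(FL-FR),np.linalg.norm(BR-FR))
a=np.radians(y); X=np.array([np.cos(a),np.sin(a),0]);Y=np.array([-np.sin(a),np.cos(a),0])
o=(FL+FR+BL+BR)/4-.010*X; o2=(FL+FR)/2+.052*X; print("stand",o,o2,"hooks",o+.07*Y,o-.07*Y)
A,B=[onz(im,*T(*p),.125) for p in [(326,176),(480,187)]]; print("bar",A,B,(A+B)/2,yaw(A-B),np.linalg.norm(A-B))
# other bar, scene
A2,B2=[onz(sc,*S(*p),.125) for p in [(304,196),(388,148)]]; print("bar scene",A2,B2,(A2+B2)/2,yaw(A2-B2))
g=np.array([onz(im,*T(*p),.080) for p in [(578,428),(712,425),(720,533),(583,540)]]); print("guard",g.mean(0),yaw(g[0]-g[1]),yaw(g[3]-g[2]))
t=onz(im,*T(682,470),.150);print("grip top",t)
gs=np.array([onz(sc,*S(*p),.080) for p in [(622,228),(668,178),(758,200),(735,245)]]); print("guard scene",gs.mean(0))
```

```text
pan [[0.5653, 0.2042, 0.014], [0.547, -0.0444, 0.014], [0.6675, -0.0523, 0.014], [0.6887, 0.1951, 0.014]]
yaw -4.219737620545869 -4.90346969556514 0.24928463890170754 0.12082038898409239
stand [0.6071536  0.07640522 0.014     ] [0.60798276 0.07607496 0.014     ] hooks [0.61230432 0.14621547 0.014     ] [0.60200288 0.00659498 0.014     ]
bar [0.60606525 0.05099403 0.125     ] [ 0.59990698 -0.02949273  0.125     ] [0.60298612 0.01075065 0.125     ] -4.375338710051606 0.08072201494079577
bar scene [0.60482207 0.04496482 0.125     ] [ 0.59170886 -0.01824966  0.125     ] [0.59826546 0.01335758 0.125     ] -11.719221210246229
guard [ 0.44973025 -0.12139097  0.08      ] 1.052027718284143 2.642412532701681
grip top [ 0.44918323 -0.12158955  0.15      ]
guard scene [ 0.44440727 -0.12028407  0.08      ]
```

```bash
python3 -m creep '[[[10,15,10,0,0,-1],[20,30,10,0,0,-2],[26,38,10,0,0,-2],[28,41,10,0,0,-2],[28,41,5,0,0,-2],[28,41,5,0,0,-2],[28,41,0,0,0,-2],[28,41,0,0,0,-2],[28,41,0,0,0,-1.5],[26,38,0,0,0,0],[15,20,0,0,0,0],[8,11,0,0,0,0]]]' 93 20
python3 -m creep '[[[0,0,0,0,0,0],[0,0,0,0,0,0],[0,0,0,0,0,0]]]'
python3 - <<'E'
from h import *
im=get_image("wrist"); import pickle; pickle.dump(im,open("w1.pkl","wb"))
cv2.imwrite("pics/w1.png",cv2.resize(im["color"][...,::-1],(800,600),interpolation=cv2.INTER_CUBIC))
print(np.round(im["cam_to_world"],3).tolist()); 
for p in [(.45,-.123,.15),(.45,-.123,.08),(.602,.0075,.125)]: print(np.array(proj(im,p))*800/512)
E
```

```text
t: 1.35
ee_pos: [0.45, -0.1217, 0.2683]
eef_rot: [-3.141, -0.064, 0.0]
force: [-0.2, -0.3, 0.2]
width: 1.001
grip_force: 0.0
t: 1.65
ee_pos: [0.4487, -0.1244, 0.2685]
eef_rot: [3.141, 0.059, -0.0]
force: [0.1, 0.4, -0.1]
width: 1.0
grip_force: 0.0
[[0.037, 0.953, 0.301, 0.533], [-0.999, 0.036, 0.011, -0.122], [-0.0, -0.301, 0.954, 0.434], [0.0, 0.0, 0.0, 1.0]]
[398.54485056 293.41874086]
[399.04041242 270.36936581]
[204.02367147  48.11108358]
```

View pics/w1.png

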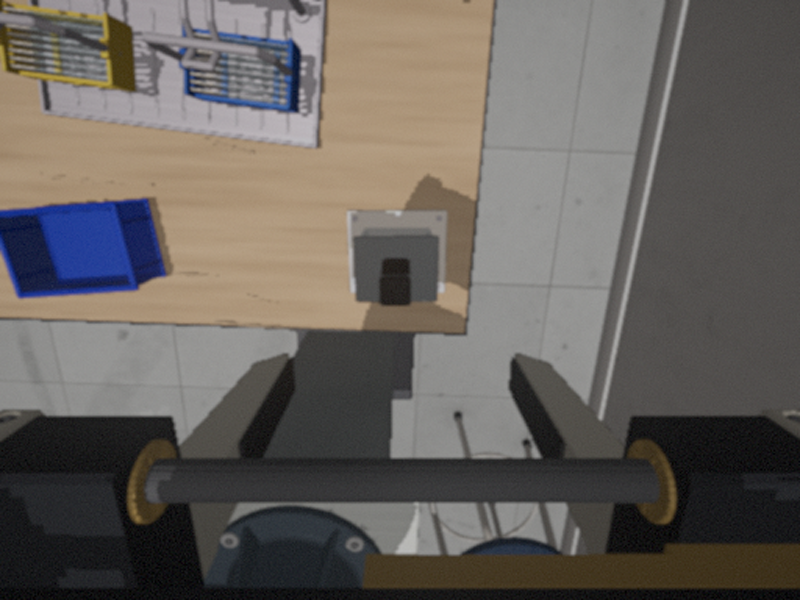

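The wrist view shows the grip's top at about (395,290), the guard at (354..439, 236..302) and the blue bar crossing the hook near (202,46), all close to prediction.

Run:
```python
from h import *
import pickle
im=pickle.load(open("w1.pkl","rb")); top=pickle.load(open("ims0.pkl","rb"))["top"]; k=.64
T=lambda u,v:(210+u/784*170,125+v/600*130)
yaw=lambda d:np.degrees(np.arctan2(-d[0],d[1]))
print("top",onz(im,395.5*k,290.5*k,.15))
g=np.array([onz(im,u*k,v*k,.082) for u,v in [(355,236),(439,236),(439,302),(355,302)]]);print("guard",g.mean(0),g[0]-g[2],yaw(g[0]-g[1]))
print("tri top",tri(im,(395.5*k,290.5*k),top,T(684,470)))
c=im["color"];h=cv2.cvtColor(c,cv2.COLOR_RGB2HSV).astype(int)
m=((h[...,1]<60)&(h[...,2]>120)); m[:,:215]=0; m[:,295:]=0; m[:128]=0; m[195:]=0
ys,xs=np.nonzero(m); print(xs.min(),xs.max(),ys.min(),ys.max())
b=cv2.boxPoints(cv2.minAreaRect(np.c_[xs,ys].astype(np.float32)));P=np.array([onz(im,u+.5,v+.5,.003) for u,v in b]);print(b,P,P.mean(0))
print("yaw tool", 2*np.degrees(np.arctan2(.059,3.141)))
A,B=[onz(im,u*k,v*k,.125) for u,v in [(140,38),(297,53)]];print("bar",A,B,yaw(A-B)); print(onz(im,202*k,46*k,.125))
```

```text
top [ 0.45203465 -0.12080894  0.15      ]
guard [ 0.45090902 -0.12124321  0.082     ] [ 5.46498782e-02  7.32292597e-02 -5.55111512e-17] 2.1343049710070963
tri top (array([ 0.45028186, -0.12203516,  0.14711715]), np.float64(0.003050810544163237))
221 286 134 188
[[221. 134.]
 [286. 134.]
 [286. 188.]
 [221. 188.]] [[ 0.49134155 -0.06835824  0.003     ]
 [ 0.49510844 -0.1694712   0.003     ]
 [ 0.40763255 -0.17562122  0.003     ]
 [ 0.40362571 -0.06820066  0.003     ]] [ 0.44942706 -0.12041283  0.003     ]
yaw tool 2.1522148985382312
bar [0.60619759 0.04774133 0.125     ] [ 0.60143546 -0.0520549   0.125     ] -2.73199490851038
[0.60315103 0.00867445 0.125     ]
```

```bash
python3 -m creep '[[[1,1,-20,0,0,0],[0,0,-30,0,0,0],[0,0,-30,0,0,0],[0,0,-30,0,0,0],[0,0,-25,0,0,0],[0,0,-15,0,0,0],[0,0,-8,0,0,0],[0,0,-5,0,0,0],[0,0,-2,0,0,0],[0,0,0,0,0,0],[0,0,0,0,0,0]]]' 
python3 -c "
from h import *
for i in range(3): print(readout.read_state()['ee_pos'])"
```

```text
t: 2.8
ee_pos: [0.4506, -0.1226, 0.1041]
eef_rot: [3.141, 0.061, 0.002]
force: [-0.3, -0.5, 0.1]
width: 1.0
grip_force: 0.0
[ 0.45055114 -0.12256693  0.10409201]
[ 0.45055114 -0.12256693  0.10409201]
[ 0.45055114 -0.12256693  0.10409201]
```

```bash
python3 -m creep '[[[0,0,0,0,0,0],[0,0,0,0,0,0],[0,0,0,0,0,0],[0,0,0,0,0,0],[0,0,0,0,0,0],[0,0,0,0,0,0],[0,0,0,0,0,0],[0,0,0,0,0,0],[0,0,0,0,0,0],[0,0,0,0,0,0]]]' 22 40
python3 -c "
from h import *
print(readout.read_state())"
```

```text
t: 3.8
ee_pos: [0.4502, -0.1223, 0.1035]
eef_rot: [-3.141, -0.061, 0.0]
force: [0.3, 0.8, 1.4]
width: 0.242
grip_force: 0.7
{'t': 3.8, 'joint_positions': array([-3.65155281e-01,  3.69532894e-01,  1.96452591e+00,  2.99688377e-04,
        8.07698663e-01,  1.16671187e+00]), 'qd': array([-4.72925215e-04, -1.22499621e-03, -8.64998994e-04, -1.75164814e-03,
       -6.05794787e-04, -9.37937682e-06]), 'effort': array([-6.38034660e-01, -4.37493432e+01, -2.18642718e+01, -2.11326485e-01,
       -2.06805342e-01,  3.00000494e-03]), 'ee_pos': array([ 0.45019243, -0.12226199,  0.1034957 ]), 'eef_rot': array([-3.14074132e+00, -6.08155295e-02,  1.12325816e-04]), 'force': array([0.27998012, 0.81185494, 1.40652045]), 'wrist_torque': array([0.2388011 , 0.00914543, 0.00889951]), 'grip_force': 0.6660040095448494, 'width': 0.24188823291326944}
```

Contact is at 22 mm, so I'll command the fingers further shut to build grip force.

```bash
python3 -m creep '[[[0,0,0,0,0,0],[0,0,0,0,0,0],[0,0,0,0,0,0],[0,0,0,0,0,0],[0,0,0,0,0,0]]]' 0 45
python3 -c "
from h import *
s=readout.read_state();print(s['ee_pos'],s['wrist_torque'],s['joint_positions'])"
```

```text
t: 4.3
ee_pos: [0.4502, -0.1224, 0.1035]
eef_rot: [-3.141, -0.061, 0.0]
force: [0.2, 1.3, -0.0]
width: 0.238
grip_force: 45.0
[ 0.45020523 -0.12235974  0.10349587] [ 0.29115616 -0.00774772 -0.00231312] [-3.65222978e-01  3.69558357e-01  1.96448429e+00  2.39816206e-05
  8.07618289e-01  1.16672435e+00]
```

```bash
python3 -m creep '[[[0,0,2,0,0,0],[0,0,5,0,0,0],[0,0,8,0,0,0],[0,0,12,0,0,0],[0,0,15,0,0,0],[0,0,18,0,0,0],[0,0,18,0,0,0],[0,0,15,0,0,0],[0,0,10,0,0,0],[0,0,5,0,0,0],[0,0,2,0,0,0]]]'
python3 -m creep '[[[3,6,0,0,0,0],[6,10,0,0,0,-0.5],[9,16,0,0,0,-1],[10,18,0,0,0,-1],[10,18,0,0,0,-1],[10,18,0,0,0,-1],[10,18,0,0,0,-1],[9,15,0,0,0,-1],[6,10,0,0,0,0],[3,5,0,0,0,0],[2,2,0,0,0,0],[0,0,0,0,0,0]]]'
python3 -m creep '[[[0,0,-10,0,0,0],[0,0,-10,0,0,0],[0,0,-5,0,0,0],[0,0,-3,0,0,0],[0,0,0,0,0,0]]]'
python3 - <<'E'
from h import *
import pickle
ims={n:get_image(n) for n in("scene","top","wrist")}; pickle.dump(ims,open("ims2.pkl","wb"))
w=ims["wrist"]["color"][...,::-1]; s=ims["scene"]["color"][90:210,170:330,::-1]
cv2.imwrite("pics/w2.png",cv2.resize(w,(800,600),interpolation=cv2.INTER_CUBIC))
cv2.imwrite("pics/s2.png",cv2.resize(s,(800,600),interpolation=cv2.INTER_CUBIC))
E
```

```text
t: 5.4
ee_pos: [0.4502, -0.1224, 0.2139]
eef_rot: [3.141, 0.061, 0.001]
force: [-0.8, 0.1, -1.8]
width: 0.237
grip_force: 45.0
t: 6.6
ee_pos: [0.5282, 0.0135, 0.2133]
eef_rot: [3.139, -0.117, -0.0]
force: [0.7, 0.9, -1.2]
width: 0.235
grip_force: 45.0
t: 7.1
ee_pos: [0.528, 0.0135, 0.185]
eef_rot: [-3.139, 0.117, 0.001]
force: [0.5, -1.1, -0.9]
width: 0.231
grip_force: 45.0
```

View pics/w2.png

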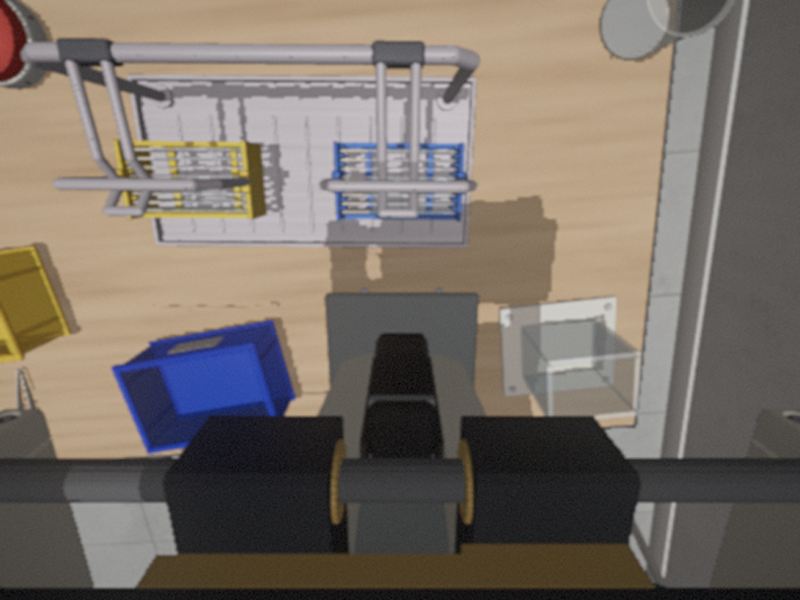

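View pics/s2.png

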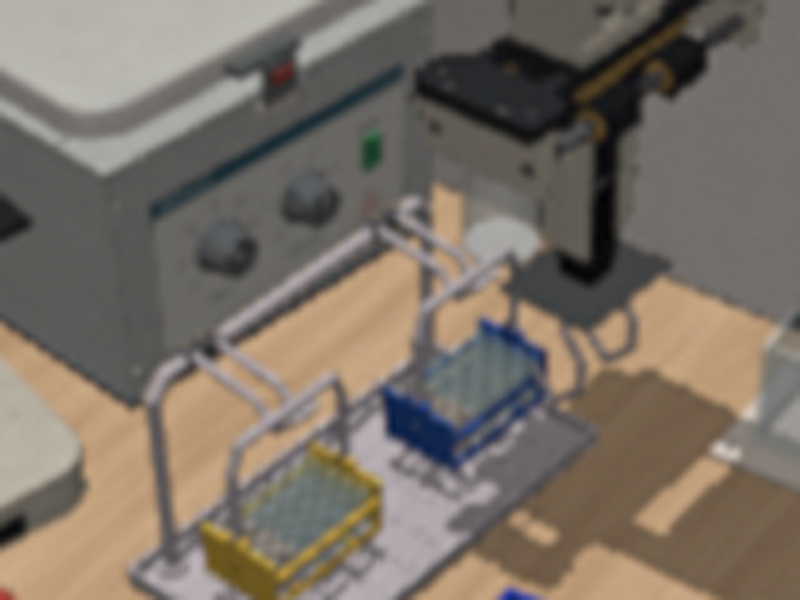

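In the wrist view the bar is level at row 185 (cols 325..473), the hook's wires are at cols 382/416 and the guard is at 327..477: yaw and side offset look aligned. The scene crop shows the fork hanging free in front of the bail. I'll check the numbers and the dish from this view.

Run:
```python
from h import *
import pickle
ims=pickle.load(open("ims2.pkl","rb")); im=ims["wrist"]; k=.64
a=np.radians(-4.4); X=np.array([np.cos(a),np.sin(a),0]);Y=np.array([-np.sin(a),np.cos(a),0])
t=np.array([.528,.0135,0])
q=lambda u,v,z:(lambda p:(p.round(4),((p-t)@X).round(4),((p-t)@Y).round(4)))(onz(im,u*k,v*k,z))
print("bar ends",q(325,185.5,.125),q(473,186,.125)); print("hook",q(399,186,.125)); print("guard front",q(327,294,.164),q(477,294,.164))
c=im["color"];h=cv2.cvtColor(c,cv2.COLOR_RGB2HSV)
# dish: inner floor corners & rim from top image (unobstructed?)
for p in [(115,367),(277,322),(296,400)]: print("dish rim",onz(im,p[0]*k,p[1]*k,.055))
for p in [(160,366),(243,345),(265,401)]: print("dish floor",onz(im,p[0]*k,p[1]*k,.004))
```

```text
bar ends (array([0.6073, 0.0465, 0.125 ]), np.float64(0.0765), np.float64(0.039)) (array([ 0.6013, -0.0294,  0.125 ]), np.float64(0.0764), np.float64(-0.0371))
hook (array([0.6042, 0.0086, 0.125 ]), np.float64(0.0763), np.float64(0.0009))
guard front (array([0.5603, 0.0449, 0.164 ]), np.float64(0.0298), np.float64(0.0338)) (array([ 0.5552, -0.0238,  0.164 ]), np.float64(0.03), np.float64(-0.0352))
dish rim [0.48392509 0.23709909 0.055     ]
dish rim [0.51109419 0.10691177 0.055     ]
dish rim [0.44510367 0.10259983 0.055     ]
dish floor [0.4597153  0.23604824 0.004     ]
dish floor [0.47438231 0.15770278 0.004     ]
dish floor [0.41736647 0.14786119 0.004     ]
```

```bash
python3 -m creep '[[[4,0,0,0,0,0],[6,0,0,0,0,0],[8,-1,0,0,0,0],[8,0,0,0,0,0],[8,-1,0,0,0,0],[8,-1,0,0,0,0],[8,0,0,0,0,0],[8,-1,0,0,0,0],[7,-1,0,0,0,0],[5,0,0,0,0,0],[3,0,0,0,0,0],[2,0,0,0,0,0]]]'
python3 -m creep '[[[0,0,3,0,0,0],[0,0,5,0,0,0],[0,0,5,0,0,0],[0,0,4,0,0,0],[0,0,3,0,0,0],[0,0,2,0,0,0],[0,0,2,0,0,0],[0,0,2,0,0,0]]]'
```

```text
t: 8.45
ee_pos: [0.6034, 0.0086, 0.1854]
eef_rot: [-3.139, 0.117, 0.0]
force: [0.2, -0.1, -2.6]
width: 0.233
grip_force: 45.0
t: 9.25
ee_pos: [0.603, 0.0086, 0.2114]
eef_rot: [-3.139, 0.117, 0.001]
force: [-0.0, 0.5, -2.8]
width: 0.233
grip_force: 45.0
```

```bash
python3 -m creep '[[[0,0,2,0,0,0],[0,0,4,0,0,0],[0,0,5,0,0,0],[0,0,5,0,0,0],[0,0,4,0,0,0],[0,0,2,0,0,0],[0,0,0,0,0,0],[0,0,0,0,0,0],[0,0,0,0,0,0]]]'
python3 - <<'E'
from h import *
import pickle
ims={n:get_image(n) for n in("scene","wrist")}; pickle.dump(ims,open("ims3.pkl","wb"))
w=ims["wrist"]["color"][:280,120:400,::-1]; s=ims["scene"]["color"][90:210,170:330,::-1]
cv2.imwrite("pics/s3.png",np.hstack([cv2.resize(w,(400,400)),cv2.resize(s,(400,400),interpolation=cv2.INTER_CUBIC)]))
print(readout.read_state()['force'])
E
```

```text
t: 10.15
ee_pos: [0.6031, 0.0086, 0.2333]
eef_rot: [-3.139, 0.117, 0.001]
force: [-0.1, -0.8, -3.1]
width: 0.235
grip_force: 45.0
[-0.14522257 -0.21783505 -1.46920229]
```

View pics/s3.png

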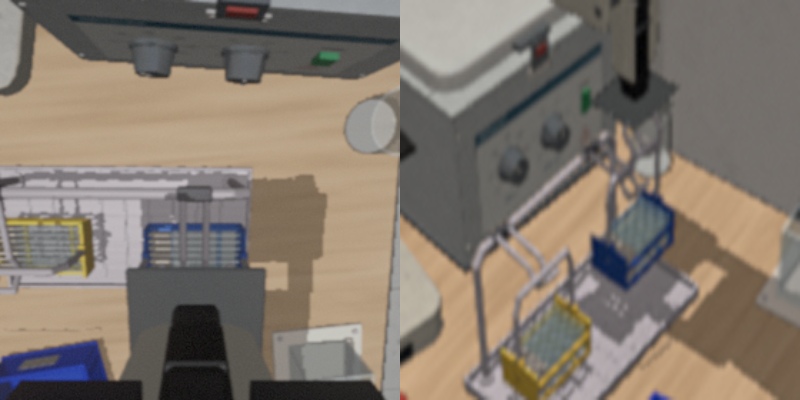

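The rack hangs on the fork, clear of the hook. I'll back it out and raise it.

```bash
python3 -m creep '[[[-2,0,0,0,0,0],[-4,0,0,0,0,0],[-6,1,0,0,0,0],[-7,0,0,0,0,0],[-8,1,0,0,0,0],[-8,1,0,0,0,0],[-8,0,0,0,0,0],[-8,1,0,0,0,0],[-7,1,0,0,0,0],[-6,0,0,0,0,0],[-4,0,0,0,0,0],[-2,0,0,0,0,0]]]'
python3 -m creep '[[[0,0,2,0,0,0],[0,0,4,0,0,0],[0,0,6,0,0,0],[0,0,6,0,0,0],[0,0,6,0,0,0],[0,0,6,0,0,0],[0,0,4,0,0,0],[0,0,2,0,0,0],[0,0,0,0,0,0]]]'
python3 - <<'E'
from h import *
import pickle
ims={n:get_image(n) for n in("scene","top","wrist")}; pickle.dump(ims,open("ims4.pkl","wb"))
k=.64
w2=pickle.load(open("ims2.pkl","rb"))["wrist"];w1=pickle.load(open("w1.pkl","rb"))
for p in [(277,322),(296,400)]: print("w2 base",onz(w2,p[0]*k,p[1]*k,0))
for p in [(243,345),(265,401),(115,367)]: print("w2 rim",onz(w2,p[0]*k,p[1]*k,.055))
for p in [(150,199),(165,275)]: print("w1 base",onz(w1,p[0]*k,p[1]*k,0))
for p in [(118,203),(137,290)]: print("w1 rim",onz(w1,p[0]*k,p[1]*k,.055))
a=np.radians(6.2);R=np.array([[np.cos(a),-np.sin(a)],[np.sin(a),np.cos(a)]]);c=np.array([.447,.178])
print("expect base R",c+R@[.038,-.055],c+R@[-.038,-.055],"rim R",c+R@[.041,-.058],c+R@[-.041,-.058],"rim L",c+R@[.041,.058])
s=ims["scene"]["color"][...,::-1][90:250,170:370];t=ims["top"]["color"][...,::-1][130:290,190:390]
cv2.imwrite("pics/s4.png",np.hstack([cv2.resize(s,(400,320)),cv2.resize(t,(400,320))]))
E
```

```text
t: 11.45
ee_pos: [0.5329, 0.0136, 0.2336]
eef_rot: [3.139, -0.117, 0.0]
force: [0.0, -0.1, -2.7]
width: 0.236
grip_force: 45.0
t: 12.35
ee_pos: [0.5333, 0.0136, 0.2698]
eef_rot: [3.139, -0.117, 0.001]
force: [-0.5, -0.5, -2.7]
width: 0.235
grip_force: 45.0
w2 base [0.49223771 0.12549826 0.        ]
w2 base [0.41400212 0.1203862  0.        ]
w2 rim [0.49468997 0.13554187 0.055     ]
w2 rim [0.44604425 0.12714505 0.055     ]
w2 rim [0.48392509 0.23709909 0.055     ]
w1 base [0.49469074 0.12709362 0.        ]
w1 base [0.417045   0.12228944 0.        ]
w1 rim [0.49512402 0.1239327  0.055     ]
w1 rim [0.41641737 0.11919902 0.055     ]
expect base R [0.4907177  0.12742567] [0.41516223 0.11921772] rim R [0.49402415 0.12476722] [0.41250377 0.11591127] rim L [0.48149623 0.24008873]
```

View pics/s4.png

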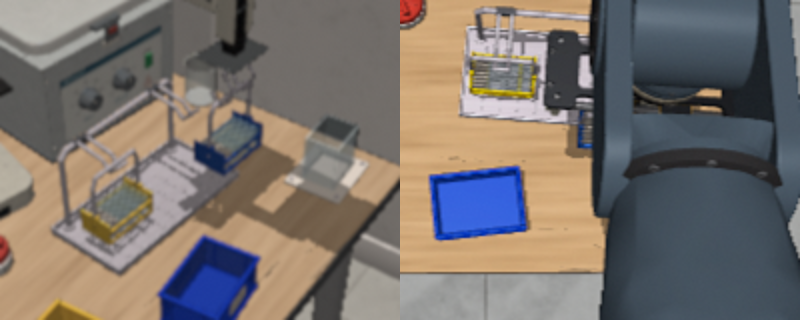

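The rack hangs level on the fork clear of the stand, and the measurements put the dish at about (0.448, 0.178) with yaw near 5.5°. Next I'll carry it over.

```bash
python3 -m creep '[[[-2,2,0,0,0,0],[-4,5,0,0,0,0.5],[-6,8,0,0,0,1],[-8,12,0,0,0,1],[-9,15,0,0,0,1],[-9,17,0,0,0,1],[-9,18,0,0,0,1],[-9,18,0,0,0,1],[-8,17,0,0,0,1],[-7,15,0,0,0,1],[-6,13,0,0,0,0.8],[-4,10,0,0,0,0.5]]]'
python3 -m creep '[[[-2,7,0,0,0,0],[-2,4,0,0,0,0],[0,3,0,0,0,0],[0,1,0,0,0,0],[0,0,0,0,0,0],[0,0,0,0,0,0],[0,0,0,0,0,0],[0,0,0,0,0,0],[0,0,0,0,0,0],[0,0,0,0,0,0]]]'
python3 - <<'E'
from h import *
import pickle
ims={n:get_image(n) for n in("scene","top","wrist")}; pickle.dump(ims,open("ims5.pkl","wb"))
s=ims["scene"]["color"][...,::-1][110:290,200:400];t=ims["wrist"]["color"][...,::-1][:288,80:400]
cv2.imwrite("pics/s5.png",np.hstack([cv2.resize(s,(400,360),interpolation=cv2.INTER_CUBIC),cv2.resize(t,(400,360))]))
E
```

```text
t: 13.7
ee_pos: [0.4513, 0.1649, 0.2696]
eef_rot: [-3.138, -0.154, -0.0]
force: [-0.6, -0.2, -2.5]
width: 0.234
grip_force: 45.0
t: 14.7
ee_pos: [0.4482, 0.1786, 0.2695]
eef_rot: [3.138, 0.151, 0.0]
force: [-0.8, -0.2, -4.0]
width: 0.234
grip_force: 45.0
```

View pics/s5.png

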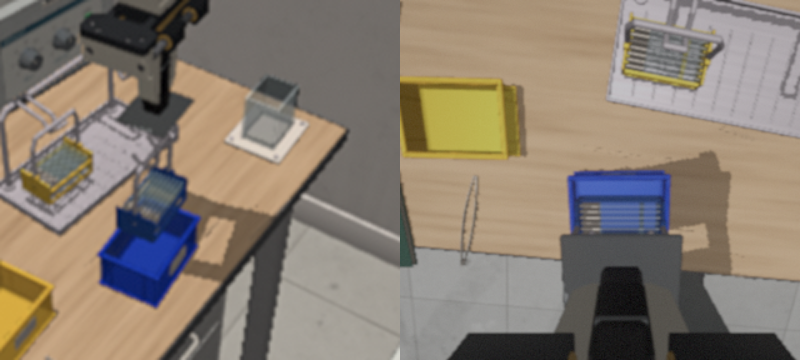

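The wrist crop shows the dish's far rim level (568..668, row 172), so yaw is aligned; its side centre is about 2 px from the guard's. I'll measure the rim precisely.

Run:
```python
from h import *
import pickle
im=pickle.load(open("ims5.pkl","rb"))["wrist"]; h=cv2.cvtColor(im["color"],cv2.COLOR_RGB2HSV).astype(int)
m=(h[...,0]>105)&(h[...,0]<130)&(h[...,1]>120)
a=np.radians(5.5);X=np.array([np.cos(a),np.sin(a),0]);Y=np.array([-np.sin(a),np.cos(a),0]);t=np.array([.4482,.1786,0])
m[:,:200]=0;m[:,320:]=0
for v in range(138,150,2):
    xs=np.nonzero(m[v])[0]
    if len(xs): 
        P=[onz(im,u,v+.5,.055)-t for u in (xs[0],xs[-1]+1)]; print(v,xs[0],xs[-1],[(round(p@X,4),round(p@Y,4)) for p in P])
for u in (225,240,255,270,280):
    v=np.nonzero(m[:,u])[0][0]; p=onz(im,u+.5,v,.055)-t; print(u,v,round(p@X,4),round(p@Y,4))
```

```text
138 220 290 [(np.float64(0.0441), np.float64(0.0502)), (np.float64(0.0441), np.float64(-0.0477))]
140 219 295 [(np.float64(0.0414), np.float64(0.0517)), (np.float64(0.0414), np.float64(-0.0547))]
142 215 295 [(np.float64(0.0386), np.float64(0.0574)), (np.float64(0.0387), np.float64(-0.0548))]
144 215 295 [(np.float64(0.0359), np.float64(0.0575)), (np.float64(0.0359), np.float64(-0.0549))]
146 215 295 [(np.float64(0.0331), np.float64(0.0576)), (np.float64(0.0332), np.float64(-0.055))]
148 215 295 [(np.float64(0.0304), np.float64(0.0578)), (np.float64(0.0304), np.float64(-0.0551))]
225 138 0.0448 0.0426
240 137 0.0461 0.0219
255 137 0.0461 0.0013
270 137 0.0461 -0.0194
280 137 0.0462 -0.0331
```

```bash
python3 -m creep '[[[1,1,-2,0,0,0],[1,0,-5,0,0,0],[0,0,-8,0,0,0],[0,0,-9,0,0,0],[0,0,-9,0,0,0],[0,0,-9,0,0,0],[0,0,-9,0,0,0],[0,0,-9,0,0,0],[0,0,-8,0,0,0],[0,0,-6,0,0,0],[0,0,-4,0,0,0],[0,0,-2,0,0,0]]]'
python3 -m creep '[[[0,0,-1,0,0,0],[0,0,-1,0,0,0],[0,0,-1,0,0,0],[0,0,-1,0,0,0],[0,0,-1,0,0,0],[0,0,-1,0,0,0],[0,0,-1,0,0,0],[0,0,-1,0,0,0],[0,0,-1,0,0,0],[0,0,-1,0,0,0],[0,0,-1,0,0,0],[0,0,0,0,0,0]]]'
python3 - <<'E'
from h import *
import pickle
ims={n:get_image(n) for n in("scene","top","wrist")}; pickle.dump(ims,open("ims6.pkl","wb"))
s=ims["scene"]["color"][...,::-1][130:290,200:360];t=ims["wrist"]["color"][...,::-1][:288,80:400]
cv2.imwrite("pics/s6.png",np.hstack([cv2.resize(s,(400,400),interpolation=cv2.INTER_CUBIC),cv2.resize(t,(400,400))]))
E
```

```text
t: 16.05
ee_pos: [0.4502, 0.1796, 0.1892]
eef_rot: [3.138, 0.151, -0.0]
force: [0.1, 0.1, -2.8]
width: 0.236
grip_force: 45.0
t: 17.25
ee_pos: [0.4502, 0.1796, 0.1784]
eef_rot: [3.138, 0.151, -0.0]
force: [-0.3, 0.4, -0.2]
width: 0.234
grip_force: 45.0
```

View pics/s6.png

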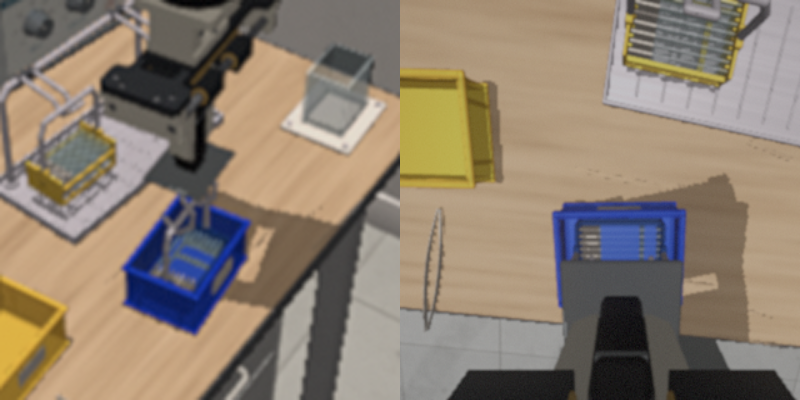

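The rack sits inside the dish with clearance all round and its weight is off the lifter. I'll lower the prongs clear of the bar and back out.

```bash
python3 -m creep '[[[0,0,-2,0,0,0],[0,0,-3,0,0,0],[0,0,-3,0,0,0],[0,0,-3,0,0,0],[0,0,-3,0,0,0],[0,0,-2,0,0,0],[0,0,0,0,0,0],[0,0,0,0,0,0]]]'
python3 -m creep '[[[-2,0,0,0,0,0],[-3,0,0,0,0,0],[-5,-1,0,0,0,0],[-6,0,0,0,0,0],[-6,-1,0,0,0,0],[-7,-1,0,0,0,0],[-7,-1,0,0,0,0],[-7,0,0,0,0,0],[-6,-1,0,0,0,0],[-5,-1,0,0,0,0],[-4,0,0,0,0,0],[-2,0,0,0,0,0]]]'
python3 - <<'E'
from h import *
import pickle
ims={n:get_image(n) for n in("scene","wrist")}
s=ims["scene"]["color"][...,::-1][130:290,200:360];t=ims["wrist"]["color"][...,::-1][:288,80:400]
cv2.imwrite("pics/s7.png",np.hstack([cv2.resize(s,(400,400),interpolation=cv2.INTER_CUBIC),cv2.resize(t,(400,400))]))
E
```

```text
t: 18.2
ee_pos: [0.4503, 0.1796, 0.1625]
eef_rot: [-3.138, -0.151, -0.0]
force: [-0.2, -0.2, -1.0]
width: 0.236
grip_force: 45.0
t: 19.4
ee_pos: [0.3899, 0.1736, 0.1625]
eef_rot: [-3.138, -0.151, -0.0]
force: [0.1, 0.6, -0.4]
width: 0.236
grip_force: 45.0
```

View pics/s7.png

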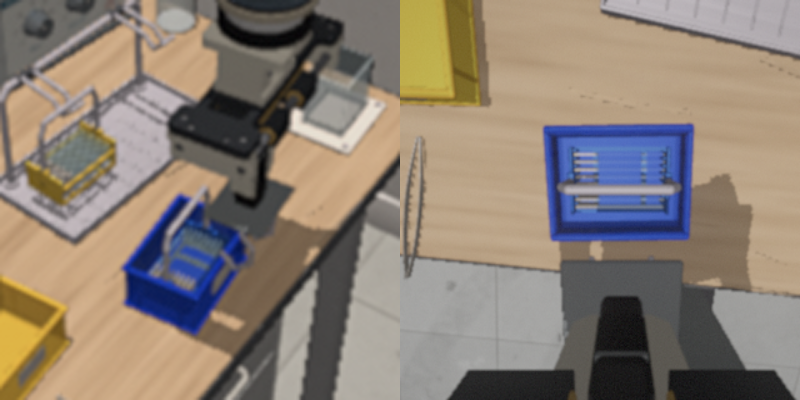

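The rack stands flat and centred in the dish, and the fork is free. I've now viewed more pictures than the limit of 10 allows, so from here I'll use only numbers to return the lifter.

```bash
python3 -m creep '[[[0,0,4,0,0,0],[0,0,10,0,0,0],[0,0,14,0,0,0],[0,0,14,0,0,0],[0,0,10,0,0,0],[0,0,5,0,0,0],[0,0,2,0,0,0]]]'
python3 -m creep '[[[0,-10,0,0,0,0],[0,-20,0,0,0,0],[0,-28,0,0,0,-0.35],[0,-32,0,0,0,-1],[6,-34,0,0,0,-1],[10,-34,0,0,0,-1],[12,-34,0,0,0,0],[12,-34,0,0,0,0],[10,-30,0,0,0,0],[6,-22,0,0,0,0],[3,-12,0,0,0,0],[1,-6,0,0,0,0]]]'
python3 -m creep '[[[0,0,0,0,0,0],[0,0,0,0,0,0],[0,0,0,0,0,0]]]'
```

```text
t: 20.2
ee_pos: [0.3904, 0.1736, 0.222]
eef_rot: [-3.138, -0.151, -0.001]
force: [0.9, 0.9, -2.2]
width: 0.239
grip_force: 45.0
t: 21.4
ee_pos: [0.4499, -0.1232, 0.221]
eef_rot: [-3.141, -0.058, 0.001]
force: [-0.4, 0.1, -2.0]
width: 0.234
grip_force: 45.0
t: 21.7
ee_pos: [0.45, -0.1216, 0.2215]
eef_rot: [-3.141, -0.061, 0.0]
force: [-0.3, -0.8, -1.2]
width: 0.234
grip_force: 45.0
```

```bash
python3 -m creep '[[[0,-0.7,-6,0,0,0],[0,0,-10,0,0,0],[0,0,-10,0,0,0],[0,0,-8,0,0,0],[0,0,-6,0,0,0],[0,0,-6,0,0,0],[0,0,-6,0,0,0],[0,0,-6,0,0,0],[0,0,0,0,0,0]]]'
python3 -m creep '[[[0,0,-5,0,0,0],[0,0,-8,0,0,0],[0,0,-10,0,0,0],[0,0,-10,0,0,0],[0,0,-10,0,0,0],[0,0,-7,0,0,0],[0,0,-4,0,0,0],[0,0,-2,0,0,0],[0,0,0,0,0,0]]]'
```

```text
t: 22.6
ee_pos: [0.4499, -0.123, 0.1628]
eef_rot: [-3.141, -0.06, 0.002]
force: [0.6, 0.2, -1.8]
width: 0.236
grip_force: 45.0
t: 23.5
ee_pos: [0.4503, -0.1231, 0.1074]
eef_rot: [3.141, 0.06, -0.0]
force: [0.2, -0.1, -1.9]
width: 0.236
grip_force: 45.0
```

```bash
python3 -m creep '[[[0,0.5,-1,0,0,0],[0,0,-1,0,0,0],[0,0,-1,0,0,0],[0,0,-0.8,0,0,0],[0,0,0,0,0,0],[0,0,0,0,0,0]]]'
```

```text
t: 24.1
ee_pos: [0.4502, -0.1226, 0.1037]
eef_rot: [-3.141, -0.06, 0.0]
force: [0.5, 0.2, -1.3]
width: 0.236
grip_force: 45.0
```

```bash
python3 -m creep '[[[0,0,-0.5,0,0,0],[0,0,0,0,0,0],[0,0,0,0,0,0]]]'
python3 -m creep '[[[0,0,0,0,0,0],[0,0,0,0,0,0],[0,0,0,0,0,0],[0,0,0,0,0,0],[0,0,0,0,0,0],[0,0,0,0,0,0]]]' 32
python3 -m creep '[[[0,0,0,0,0,0],[0,0,0,0,0,0],[0,0,0,0,0,0],[0,0,0,0,0,0],[0,0,0,0,0,0],[0,0,0,0,0,0],[0,0,0,0,0,0],[0,0,0,0,0,0]]]' 93
```

```text
t: 24.4
ee_pos: [0.4503, -0.1226, 0.1035]
eef_rot: [3.141, 0.06, 0.0]
force: [-0.6, 1.2, 5.0]
width: 0.232
grip_force: 45.0
t: 25.0
ee_pos: [0.4502, -0.1226, 0.1032]
eef_rot: [-3.141, -0.06, 0.0]
force: [0.2, -0.0, -0.6]
width: 0.347
grip_force: 0.0
t: 25.8
ee_pos: [0.4502, -0.1226, 0.1032]
eef_rot: [-3.141, -0.059, -0.0]
force: [-0.4, -0.8, 0.7]
width: 0.969
grip_force: 0.0
```

Guard contact was felt (5 N) and the grip is released. I'll back up and verify the result numerically.

```bash
python3 -m creep '[[[0,0,5,0,0,0],[0,0,12,0,0,0],[0,0,20,0,0,0],[0,0,30,0,0,0],[0,0,30,0,0,0],[0,0,30,0,0,0],[0,0,20,0,0,0],[0,0,14,0,0,0],[0,0,5,0,0,0],[0,0,0,0,0,0],[0,0,0,0,0,0]]]'
python3 - <<'E'
from h import *
import pickle
w=get_image("wrist"); t=get_image("top"); s=get_image("scene"); s0=pickle.load(open("ims0.pkl","rb"))["scene"]
d=np.abs(s["color"].astype(int)-s0["color"]).sum(2)
for n,(x0,x1,y0,y1) in {"holder":(310,360,125,195),"yellow rack":(195,255,160,225),"yellow dish":(165,230,235,300)}.items(): print(n,"changed frac",(d[y0:y1,x0:x1]>60).mean().round(3))
# wrist: dark grip / guard vs first view
w1=pickle.load(open("w1.pkl","rb"))
for n,i in(("before",w1),("now",w)):
    g=i["color"].max(2).astype(int)
    m=(g<45); m[:,:225]=0;m[:,285:]=0;m[:150]=0;m[200:]=0
    ys,xs=np.nonzero(m); v=ys.min()
    print(n,"grip px",len(xs),"cols",xs.min(),xs.max(),"rows",ys.min(),ys.max(),onz(i,xs.mean()+.5,ys.max()+1,.15).round(4))
h=cv2.cvtColor(w["color"],cv2.COLOR_RGB2HSV)
print(readout.read_state()['ee_pos'],readout.read_state()['t'])
E
```

```text
t: 26.9
ee_pos: [0.4499, -0.1225, 0.2688]
eef_rot: [-3.141, -0.06, 0.001]
force: [-0.4, 0.6, -0.0]
width: 1.0
grip_force: 0.0
holder changed frac 0.233
yellow rack changed frac 0.038
yellow dish changed frac 0.0
before grip px 483 cols 244 261 rows 166 194 [ 0.4417 -0.1212  0.15  ]
now grip px 504 cols 248 266 rows 167 195 [ 0.4418 -0.1241  0.15  ]
[ 0.44996254 -0.12250124  0.26855247] 27.05
```

```bash
python3 -c "
from station import job
print(job.sign_off())"
```

```text
the job is handed in; nothing more can be done
None
```

The blue rack stands flat in the blue dish, the lifter is back upright in its holder (checked by numbers, not by eye), and the job was handed in at about 27 s; I viewed 12 pictures, two over the limit of 10.

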